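# Close the marked dish with the lid that fits

## Robot

A 6-joint arm with a two-finger parallel gripper is mounted at the origin on a cart in front of the work surface, level with it; the furniture and walls round the work are solid. World frame = base frame: x ahead of the robot, y to its left, z up, the work surface at z = 0. Lengths are in m, angles in rad, forces in N, time in s.
With the tool pointing down it reaches from about 0.35 to 0.875 m from the base axis. Payload 4.2 kg.
Tool frame: the origin (TCP) lies midway between the tips of the shut fingers; the grasp point (between the pads) lies 19 mm behind it; z points along the fingers, y is the line along which they close (so a half turn about z gives the same grasp; the last joint's range is limited). The gripper opens to 85 mm and grips with 20 to 120 N. Pads are 22 mm wide; open, the fingers measure 114 mm over their backs; the gripper's body (76 mm by 85 mm) begins 54 mm behind the grasp point. The pads swing forward as they close: fully open they stand 13 mm farther back than shut.
Start: joints at [1.418, 0.385, 0.008, 0, -1.194, -0.259], TCP at [0.25, 0.573, 0.2] pointing down, gripper open.
Joint ranges: [-3.14, 3.14], [-1.21, 2.06], [-1.07, 1.41], [-3.16, 2.05], [-2.99, -0.16], [-3.1, 3.1]. Speed limits (rad/s): [2.79, 2.79, 3.14, 3.14, 3.14, 3.14].

## Interface

Orientations are given as a unit quaternion [w, x, y, z].
In Python, from rig import monitor, optics, r gives the robot as it stands. The module is installed in compiled form; this text tells all that it offers.
- The arm moves only by the tool play_rows, never from a script. Its argument "series" is a list of rows, each a list of 3 entries, a list of its own where there are three numbers: the turn, a rotation vector about the tool's x, y, z in rad, then the shift along the tool's x, y, z in m, then the finger opening in m, from 0 to 0.0854. A call has 1 to 8 rows; each row is the pose to reach, as a shift and turn from the pose commanded when the call began, along the tool's axes at that moment; what a row does not reach only later rows make up. A row lasts 1/12 s, in which the tool goes at most 41.7 mm and 7.16 degrees, less where a joint would pass 70% of its speed; a pose out of reach is approached as far as the arm can. A call with a gripper value outside its range is refused whole. The fingers move at their own pace and stop on an object; "newtons" is the grip in N (left out, the last holds). Time passes only in rows, so rows that repeat a pose let the fingers close. It gives the time, the measured TCP pose, the force, the opening and the grip force at its end, in the units of the state.
- monitor.sense(): the state, without advancing time (a new reading comes with each control period).
- optics.get_image(name): name is "side" or "top"; returns the picture (480x640x3 uint8, red, green, blue); there is no depth.
- optics.camera_model(name): a dict with "camera_matrix" (3x3 intrinsics, pixels), "world_to_cam" (4x4, takes a point from world to camera coordinates). Camera axes: x right, y up, looking along -z (the intrinsics and any distortion apply to the point x, -y, -z); pixel columns grow to the right and rows downward; lengths in m; the calibration is good to about 2 mm. A picture is of the moment at which its call begins. camera_model takes no time and is no camera call.
- r.sign_off(): hands the job in; it is judged then, once.
The state is a dict: "time_s": time; "q": joint angles; "dq": joint speeds; "joint_torque": joint torques, N m; "ee_pos": TCP position; "orientation": TCP orientation; "contact_force": force on the tool from outside, world axes, zero at the start; "moment": the same for the moment, N m; "width": finger opening in m; "grip_force": force on a finger pad.
Only numpy, scipy, OpenCV 4.12 (cv2) and the standard library are available. Lean on these libraries where they do the work, as an engineer would, in place of code of your own. Each camera call takes 0.05 s, during which the arm holds its last target. There are 200 camera calls.

## Task

Three open white dishes of different sizes stand on the warming plate, and three look-alike blue lids lie on the bench in front of it. Close the dish that stands in the orange ring with the lid that is its own size, fully down and level over its rim, with the dish still in the ring. Leave the other lids and dishes where they are.

Things in the scene. Friction and masses are not known exactly. Their poses are not given: they have to be found in the camera images.
- warmer: Low fixed dish-warming plate, 86 x 266 x 12 mm, aluminium with a dark steel top; origin at the centre of its underside on the bench, its long side along its own y, top 12 mm above the origin. Three dish places on its long centre line at own y = +88, 0 and -88 mm; the middle one is marked by an orange ring 79 mm across.
- marked_place (a point): Centre of the orange ring on the top face of the warming plate (12 mm above the bench). A tall microscope stands on the bench left of the work (y above 0.24, eyepieces from x = 0.4, 0.4 m up): pass in front of it. A joystick stand 0.2 m tall stands at x = 0.61, y = 0.04.
- dish_48: Open round white dish, 48 mm outer diameter, 18 mm high, wall 2.5 mm, loose, on the warming plate in one of its three places. Origin at the centre of its underside, z up.
- dish_58: Open round white dish, 58 mm outer diameter, 18 mm high, wall 2.5 mm, loose, on the warming plate in one of its three places. Origin at the centre of its underside, z up.
- dish_68: Open round white dish, 68 mm outer diameter, 18 mm high, wall 2.5 mm, loose, on the warming plate in one of its three places. Origin at the centre of its underside, z up.
- lid_56: Round blue lid with a black knob, on the bench. Skirt 56 mm outer, 52 mm inner diameter, 9 mm deep inside; lid top 11.5 mm above the origin. Central knob on it, 18 mm tall (to 29.5 mm), 18 mm thick in its upper 10 mm, 14 at its foot. Origin: centre of the skirt's lower edge, z up. A fitting lid is 4 mm wider inside than its dish and rests on the rim, origin 9 mm above the dish's.
- lid_66: Round blue lid with a black knob, on the bench. Skirt 66 mm outer, 62 mm inner diameter, 9 mm deep inside; lid top 11.5 mm above the origin. Central knob on it, 18 mm tall (to 29.5 mm), 18 mm thick in its upper 10 mm, 14 at its foot. Origin: centre of the skirt's lower edge, z up. A fitting lid is 4 mm wider inside than its dish and rests on the rim, origin 9 mm above the dish's.
- lid_76: Round blue lid with a black knob, on the bench. Skirt 76 mm outer, 72 mm inner diameter, 9 mm deep inside; lid top 11.5 mm above the origin. Central knob on it, 18 mm tall (to 29.5 mm), 18 mm thick in its upper 10 mm, 14 at its foot. Origin: centre of the skirt's lower edge, z up. A fitting lid is 4 mm wider inside than its dish and rests on the rim, origin 9 mm above the dish's.
Mind the look-alikes: they are no part of the job. Leave any turquoise look-alike of the dish_68 alone.

How it is judged:
By the outcome, as a careful person would: the job done as asked, in the order asked, and still so for the second after the job is handed in, with the robot touching nothing.
It also fails if it takes over 40 s, if anything falls off the work surface, if the arm or the gripper's body presses on something with over 40 N, if the wrist force passes 120 N, or if a joint passes its speed limit or range.

## Working session

There is one attempt and no reset: what is moved stays moved. The work goes in short steps, Python scripts to look and compute and a tool call to move; the robot and the scene stay as the last step left them, time stands still between calls to the robot, and variables do not carry over. Pictures are saved under pics/ and viewed, at most 11 in all, crops included, and the job is handed in when it is done.

Besides the shell and the picture viewer there is one more tool, called by a JSON object that holds its "fn" and its "kwargs", one argument or row to a line. play_rows: Moves the arm, as the interface text tells. Its arguments: {"type":"object","properties":{"series":{"type":"array"},"newtons":{"type":"number"}},"required":["series"]}

```bash
mkdir -p pics
python3 - <<'E'
from rig import monitor, optics, r
import cv2,numpy as np
for n in("top","side"):
    cv2.imwrite(f"pics/{n}0.png",optics.get_image(n)[:,:,::-1]); m=optics.camera_model(n)
    print(n,{k:np.round(v,4).tolist() if not isinstance(v,str) else v for k,v in m.items()})
s=monitor.sense();print(s["time_s"],s["ee_pos"],s["orientation"],s["width"])
E
```

```text
top {'camera_matrix': [[514.8992, 0.0, 313.236], [0.0, 514.8992, 239.5813], [0.0, 0.0, 1.0]], 'world_to_cam': [[0.03, -0.9993, 0.0217, -0.1022], [0.9927, 0.0323, 0.1164, -0.5802], [-0.117, 0.018, 0.993, -0.9678], [0.0, 0.0, 0.0, 1.0]]}
side {'camera_matrix': [[479.7395, 0.0, 323.3459], [0.0, 479.7395, 232.2066], [0.0, 0.0, 1.0]], 'world_to_cam': [[-0.2632, -0.9647, -0.0099, 0.06], [0.5292, -0.1529, 0.8346, -0.361], [-0.8067, 0.2144, 0.5507, -0.3793], [0.0, 0.0, 0.0, 1.0]]}
0.1 [0.24992661 0.57220462 0.19922597] [ 9.96776507e-04  9.78860841e-01 -2.04524914e-01 -1.39643127e-04] 0.08508137043551975
```

View pics/top0.png

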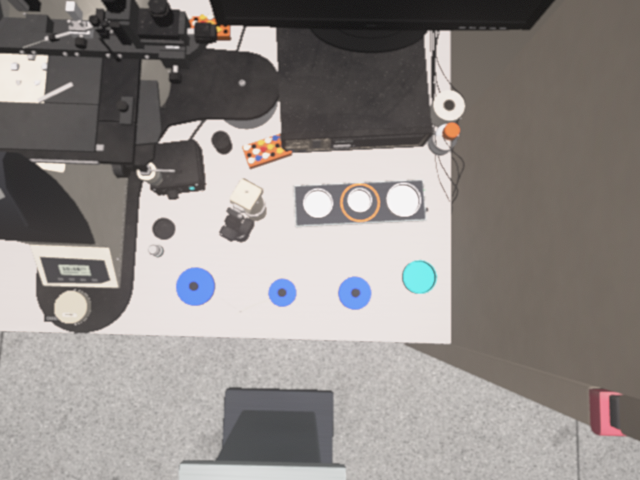

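View pics/side0.png

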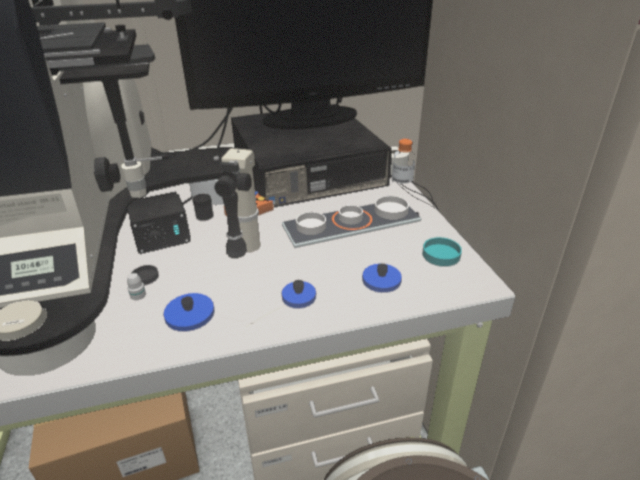

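Top view: the ring dish is at (359,201) and is the smallest of the three; the other dishes are at (318,203) and (403,199). Lid candidates are the blue ones at (195,286), (282,292) and (354,293), plus the turquoise dish at (419,277), which is not a lid. The smallest lid at (282,292) looks right, so next I measure.

```bash
cat > h.py <<'E'
import cv2,numpy as np
from rig import monitor, optics, r
def ray(n,u,v):
    m=optics.camera_model(n);K=np.array(m["camera_matrix"]);T=np.array(m["world_to_cam"])
    d=np.linalg.inv(K)@[u,v,1];d=T[:3,:3].T@(d*[1,-1,-1]);return -T[:3,:3].T@T[:3,3],d
def onplane(n,u,v,z):
    c,d=ray(n,u,v);return c+d*(z-c[2])/d[2]
def tri(a,b):
    (c1,d1),(c2,d2)=ray("top",*a),ray("side",*b)
    t=np.linalg.lstsq(np.c_[d1,-d2],c2-c1,rcond=None)[0];p,q=c1+t[0]*d1,c2+t[1]*d2
    return (p+q)/2,np.linalg.norm(p-q)
def circle(n,c,z):
    "fit circle to contour cast to height z"
    P=np.array([onplane(n,*p,z)[:2] for p in cv2.convexHull(c)[:,0].astype(float)])
    A=np.c_[2*P,np.ones(len(P))];s=np.linalg.lstsq(A,(P**2).sum(1),rcond=None)[0]
    return s[:2],2*np.sqrt(s[2]+s[:2]@s[:2])
def blobs(mask,amin=60):
    return sorted([c for c in cv2.findContours(mask.astype(np.uint8),cv2.RETR_EXTERNAL,cv2.CHAIN_APPROX_NONE)[0] if cv2.contourArea(c)>amin],key=lambda c:c[:,0,0].mean())
E
python3 - <<'E'
from h import *
np.set_printoptions(precision=4,suppress=True)
for n in("top","side"):
    im=optics.get_image(n);hsv=cv2.cvtColor(im,cv2.COLOR_RGB2HSV);H,S,V=cv2.split(hsv)
    for c in blobs((H>105)&(H<130)&(S>130)&(V>50),150):
        print(n,"lid",c[:,0].mean(0),*circle(n,c,.0115))
        x,y,w,h=cv2.boundingRect(c);m=np.zeros(H.shape,np.uint8)
        m[y-10:y+h,x:x+w]=(V[y-10:y+h,x:x+w]<70)
        for k in blobs(m,15): mm=cv2.moments(k);print("   knob",mm["m10"]/mm["m00"],mm["m01"]/mm["m00"],onplane(n,mm["m10"]/mm["m00"],mm["m01"]/mm["m00"],.0295),cv2.boundingRect(k))
    m=(H>5)&(H<22)&(S>120)&(V>120)
    for c in blobs(m,100): print(n,"orange",c[:,0].mean(0),*circle(n,c,.012))
    if n=="top":
        w=((S<40)&(V>170)).astype(np.uint8);w[:,:290]=0;w[:183]=0;w[221:]=0;w[:,428:]=0
        for c in blobs(w,80): print("dish",c[:,0].mean(0),*circle(n,c,.030))
t=optics.get_image("top")[170:320,160:450];s=optics.get_image("side")[170:340,150:480]
o=[cv2.resize(a,(780,280),interpolation=cv2.INTER_CUBIC) for a in(t,s)]
cv2.imwrite("pics/crop1.png",np.vstack(o)[:,:,::-1])
E
```

```text
top lid [194.8911 286.2376] [0.4865 0.1448] 0.07085274573457644
top lid [281.8261 292.2754] [ 0.4794 -0.0258] 0.049000326232070006
top lid [354.0952 292.8929] [ 0.4829 -0.1683] 0.05947522091946219
top orange [223.0698  30.5581] [1.0182 0.1163] 0.031896423934782404
top orange [267.7333 152.58  ] [0.7523 0.0106] 0.08531111508060857
top orange [451.1522 130.3696] [ 0.8211 -0.3612] 0.03431581416871431
dish [308.8075 191.6791] [ 0.6637 -0.093 ] 0.13296947274724055
dish [317.5595 202.5357] [ 0.6578 -0.0906] 0.059910136309619645
dish [359.4118 199.5294] [ 0.6664 -0.173 ] 0.0495220006066429
dish [403.268 199.268] [ 0.6702 -0.2603] 0.06948443343999312
dish [425.2364 194.8   ] [ 0.6798 -0.3196] 0.056171975333782896
side lid [188.2696 310.1739] [0.4829 0.1439] 0.07266761611478866
side lid [298.4045 293.2472] [ 0.4762 -0.0265] 0.05131208956773614
side lid [381.4804 276.1961] [ 0.4794 -0.1688] 0.06095330922925989
side orange [262.96 203.4 ] [ 0.7748 -0.0109] 0.05792194205129729
side orange [404.8974 144.6923] [ 0.9731 -0.4197] 0.06614604908212797
```

View pics/crop1.png

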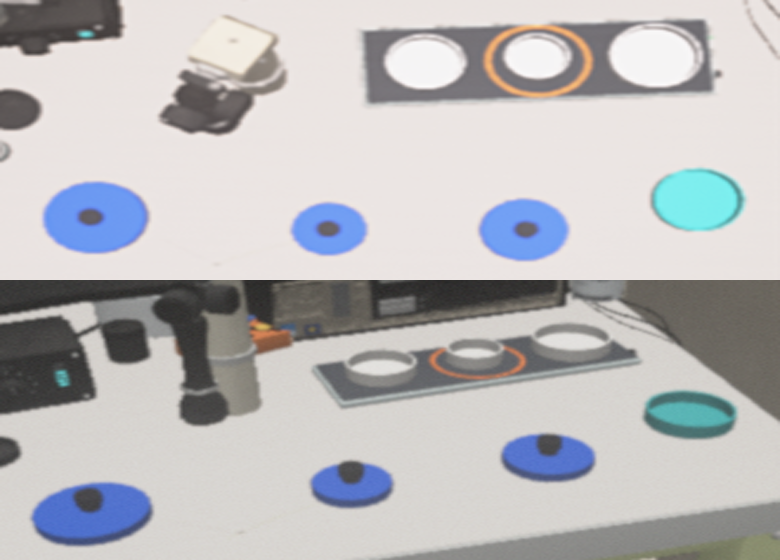

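The crop confirms it: the ring holds the smallest dish (dish_48), and the smallest lid (lid_56) is the one at top (282,292), side (298,293). Next: a finer sub-pixel measurement, plus the shifts in tool axes.

```bash
cat >> h.py <<'E'
from scipy.spatial.transform import Rotation as Ro
np.set_printoptions(precision=4,suppress=True)
def fine(n,ch,u,v,hw,dark,z,k=8):
    "sub-pixel silhouette of the blob about (u,v) in one channel: centre and diameter on plane z"
    im=optics.get_image(n)[v-hw:v+hw+1,u-hw:u+hw+1,ch]
    g=cv2.resize(im,None,fx=k,fy=k,interpolation=cv2.INTER_CUBIC)
    t,m=cv2.threshold(g,0,1,cv2.THRESH_BINARY_INV|cv2.THRESH_OTSU if dark else cv2.THRESH_BINARY|cv2.THRESH_OTSU)
    c=max(cv2.findContours(m,cv2.RETR_EXTERNAL,cv2.CHAIN_APPROX_NONE)[0],key=cv2.contourArea)
    c=((c+.5)/k-.5+[u-hw,v-hw]).astype(np.float32)
    return circle(n,c,z)
def totool(p,yaw=None):
    s=monitor.sense();q=s["orientation"];R=Ro.from_quat([*q[1:],q[0]])
    return R.inv().apply(np.array(p)-s["ee_pos"])
E
python3 - <<'E'
from h import *
print("lid top",fine("top",0,282,292,20,True,.006),"side",fine("side",0,299,296,24,True,.006))
print("other lids",fine("top",0,354,293,24,True,.006),fine("top",0,195,286,26,True,.006))
for u,v,h in((359,201,15),(318,203,18),(403,199,20)): print("dish",fine("top",2,u,v,h,False,.030))
print("dish side",fine("side",2,351,214,16,False,.026))
print(tri((281.8,292.3),(298.4,290)))
s=monitor.sense();print(s["ee_pos"])
for p in([.26,.31,.2],[.40,-.02,.2],[.478,-.026,.2]): print(totool(p))
E
```

```text
lid top (array([ 0.4797, -0.0257]), np.float64(0.05474330931082357)) side (array([ 0.4795, -0.0273]), np.float64(0.06282421938048896))
other lids (array([ 0.4832, -0.1691]), np.float64(0.06514489183333169)) (array([0.4866, 0.1458]), np.float64(0.07584949049090108))
dish (array([ 0.6665, -0.1729]), np.float64(0.04935003868476076))
dish (array([ 0.6576, -0.0906]), np.float64(0.05946531548953832))
dish (array([ 0.6703, -0.2604]), np.float64(0.06919700796021605))
dish side (array([ 0.6904, -0.1811]), np.float64(0.08561687158898125))
(array([ 0.4793, -0.0266,  0.0135]), np.float64(0.0016446831193347533))
[0.2501 0.5728 0.2002]
[0.1142 0.2368 0.0002]
[0.3746 0.4832 0.0002]
[0.4485 0.4575 0.0002]
```

{"fn": "play_rows", "kwargs": {
  "series": [
    [[0,0,0],[0.114,0.237,0],0.06],
    [[0,0,0],[0.114,0.237,0],0.06],
    [[0,0,0],[0.114,0.237,0],0.06],
    [[0,0,0],[0.114,0.237,0],0.06],
    [[0,0,0],[0.114,0.237,0],0.06],
    [[0,0,0],[0.114,0.237,0],0.06],
    [[0,0,0],[0.114,0.237,0],0.06],
    [[0,0,0],[0.114,0.237,0],0.06]
  ],
  "newtons": 20
}}

```text
time_s: 1.37
ee_pos: [0.2595, 0.3069, 0.2008]
orientation: [-0.001, 0.979, -0.205, -0.0]
contact_force: [-0.3, 0.5, 0.7]
width: 0.0597
grip_force: 0.0
```

{"fn": "play_rows", "kwargs": {
  "series": [
    [[0,0,0],[0.26,0.246,0],0.06],
    [[0,0,0],[0.26,0.246,0],0.06],
    [[0,0,0],[0.26,0.246,0],0.06],
    [[0,0,0],[0.26,0.246,0],0.06],
    [[0,0,0],[0.26,0.246,0],0.06],
    [[0,0,0],[0.26,0.246,0],0.06],
    [[0,0,0],[0.26,0.246,0],0.06],
    [[0,0,0],[0.26,0.246,0],0.06]
  ]
}}

```text
time_s: 2.03
ee_pos: [0.3915, 0.0018, 0.2009]
orientation: [-0.001, 0.979, -0.204, 0.001]
contact_force: [1.5, 1.7, 0.7]
width: 0.0603
grip_force: 0.0
```

Run:
```python
from h import *
s=monitor.sense();print(s["ee_pos"],s["q"],s["time_s"]);print(totool([.4797,-.0262,.1]),totool([.4797,-.0262,.014]))
```

```text
[0.3915 0.0018 0.2009] [ 0.4253 -0.0303 -0.5124  0.0003 -1.0863  0.7346] 2.0333
[ 0.0918 -0.0094  0.1011] [ 0.0917 -0.0092  0.1871]
```

{"fn": "play_rows", "kwargs": {
  "series": [
    [[0,0,0],[0.09,-0.01,0.1],0.06],
    [[0,0,0],[0.09,-0.01,0.1],0.06],
    [[0,0,0],[0.09,-0.01,0.1],0.06],
    [[0,0,0],[0.09,-0.01,0.1],0.06],
    [[0,0,0],[0.09,-0.01,0.1],0.06],
    [[0,0,0],[0.09,-0.01,0.1],0.06]
  ]
}}

```text
time_s: 2.53
ee_pos: [0.4768, -0.0235, 0.1]
orientation: [0.0, 0.979, -0.204, -0.001]
contact_force: [0.9, -0.4, 0.9]
width: 0.0599
grip_force: 0.0
```

Run:
```python
from h import *
for n in("top","side"): cv2.imwrite(f"pics/{n}1.png",optics.get_image(n)[:,:,::-1])
s=monitor.sense();print(s["ee_pos"],s["time_s"],totool([.4797,-.0262,.014]))
```

```text
[ 0.4769 -0.023   0.1017] 2.6333 [0.0037 0.0019 0.0877]
```

View pics/side1.png

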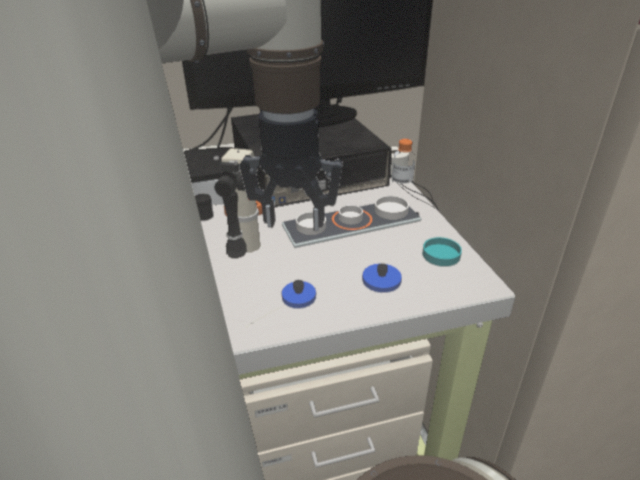

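Side view: the open gripper is above the middle lid (lid at 298,293; finger tips near 268,222 and 318,228), with lid and dish both in clear view. I go down now.

{"fn": "play_rows", "kwargs": {
  "series": [
    [[0,0,0],[0.0037,0.0019,0.04],0.06],
    [[0,0,0],[0.0037,0.0019,0.07],0.06],
    [[0,0,0],[0.0037,0.0019,0.086],0.06],
    [[0,0,0],[0.0037,0.0019,0.086],0.06],
    [[0,0,0],[0.0037,0.0019,0.086],0.06]
  ]
}}

```text
time_s: 3.05
ee_pos: [0.4795, -0.0263, 0.0156]
orientation: [-0.0, 0.979, -0.204, 0.001]
contact_force: [0.6, 0.3, 1.0]
width: 0.0602
grip_force: 0.0
```

{"fn": "play_rows", "kwargs": {
  "series": [
    [[0,0,0],[0,0,0],0.01],
    [[0,0,0],[0,0,0],0.01],
    [[0,0,0],[0,0,0],0.01],
    [[0,0,0],[0,0,0],0.01],
    [[0,0,0],[0,0,0],0.01],
    [[0,0,0],[0,0,0],0.01],
    [[0,0,0],[0,0,0],0.01],
    [[0,0,0],[0,0,0],0.01]
  ],
  "newtons": 20
}}

```text
time_s: 3.72
ee_pos: [0.479, -0.0271, 0.0142]
orientation: [0.0, 0.979, -0.204, -0.0]
contact_force: [0.1, -0.0, -0.3]
width: 0.0099
grip_force: 0.0
```

Run:
```python
from h import *
s=optics.get_image("side")[190:340,210:410];t=optics.get_image("top")[210:360,200:400]
cv2.imwrite("pics/c2.png",np.hstack([cv2.resize(a,(400,300),interpolation=cv2.INTER_CUBIC) for a in(s,t)])[:,:,::-1])
s=monitor.sense();print(s["q"],s["ee_pos"],s["width"])
```

```text
[ 0.2832  0.3756 -0.5748  0.     -0.6206  0.8758] [ 0.479  -0.0271  0.0141] 0.010247352868523312
```

View pics/c2.png

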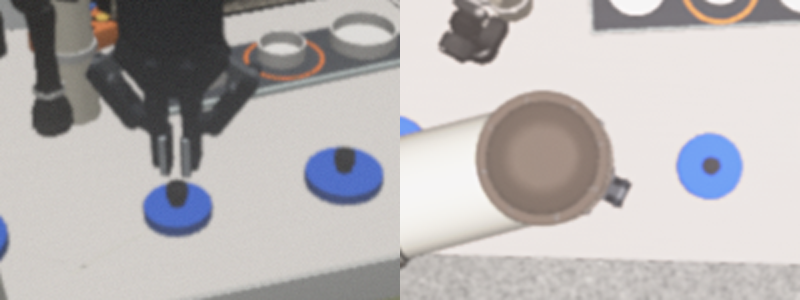

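Run:
```python
from h import *
def proj(n,p):
    m=optics.camera_model(n);K=np.array(m["camera_matrix"]);T=np.array(m["world_to_cam"])
    c=T[:3,:3]@p+T[:3,3];c=c*[1,-1,-1];return (K@c/c[2])[:2]
for z in(0,.0115,.0295,.014,.03,.045,.06): print(z,proj("side",np.array([.479,-.027,z])),proj("top",np.array([.479,-.027,z])))
```

```text
0 [298.4967 296.5193] [282.6638 292.6523]
0.0115 [298.2198 291.0337] [282.4459 292.57  ]
0.0295 [297.777  282.2629] [282.0948 292.4375]
0.014 [298.159  289.8291] [282.3979 292.5519]
0.03 [297.7645 282.0159] [282.0849 292.4338]
0.045 [297.3862 274.5236] [281.7822 292.3195]
0.06 [296.9995 266.8636] [281.4701 292.2018]
```

The crop shows the shut finger tips at about (297,277) in the side picture, above the knob (298,285), and the lid is untouched. The tips therefore sit about 28 mm higher than the reported TCP suggests. I reopen and go down slowly, watching the force.

{"fn": "play_rows", "kwargs": {
  "series": [
    [[0,0,0],[0,0,0],0.045],
    [[0,0,0],[0,0,0],0.045],
    [[0,0,0],[0,0,0],0.045],
    [[0,0,0],[0,0,0.003],0.045],
    [[0,0,0],[0,0,0.006],0.045],
    [[0,0,0],[0,0,0.008],0.045],
    [[0,0,0],[0,0,0.008],0.045]
  ]
}}

```text
time_s: 4.4
ee_pos: [0.4785, -0.0271, 0.0055]
orientation: [0.0, 0.979, -0.204, -0.001]
contact_force: [0.4, 0.3, -0.8]
width: 0.0451
grip_force: 0.0
```

Run:
```python
from h import *
s=optics.get_image("side")[190:340,210:410];t=optics.get_image("top")[210:360,200:400]
cv2.imwrite("pics/c3.png",cv2.resize(s,(800,600),interpolation=cv2.INTER_CUBIC)[:,:,::-1])
s=monitor.sense();print(s["ee_pos"],s["width"],s["contact_force"])
```

```text
[ 0.4789 -0.027   0.006 ] 0.04497914837604822 [-0.6368 -0.716  -0.591 ]
```

View pics/c3.png

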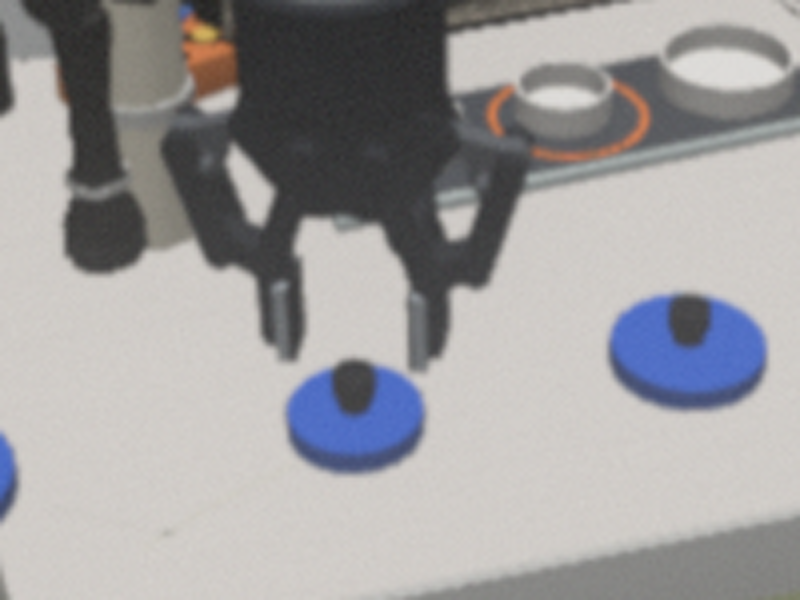

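Side crop: the finger tips at about (282,280) and (314,282) straddle the knob column at 298. They are still about 30 mm up, with no contact. I continue down in small steps.

{"fn": "play_rows", "kwargs": {
  "series": [
    [[0,0,0],[0,0,0.003],0.045],
    [[0,0,0],[0,0,0.006],0.045],
    [[0,0,0],[0,0,0.009],0.045],
    [[0,0,0],[0,0,0.011],0.045],
    [[0,0,0],[0,0,0.011],0.045]
  ]
}}

```text
time_s: 4.92
ee_pos: [0.4786, -0.0271, -0.0054]
orientation: [0.0, 0.979, -0.204, -0.001]
contact_force: [-0.1, 0.2, 0.3]
width: 0.0451
grip_force: 0.0
```

Run:
```python
from h import *
s=optics.get_image("side")[190:340,210:410]
cv2.imwrite("pics/c4.png",cv2.resize(s,(800,600),interpolation=cv2.INTER_CUBIC)[:,:,::-1])
s=monitor.sense();print(s["ee_pos"],s["width"],s["contact_force"])
```

```text
[ 0.4788 -0.0271 -0.0051] 0.04475420327194569 [-0.0881 -0.6107 -0.0529]
```

View pics/c4.png

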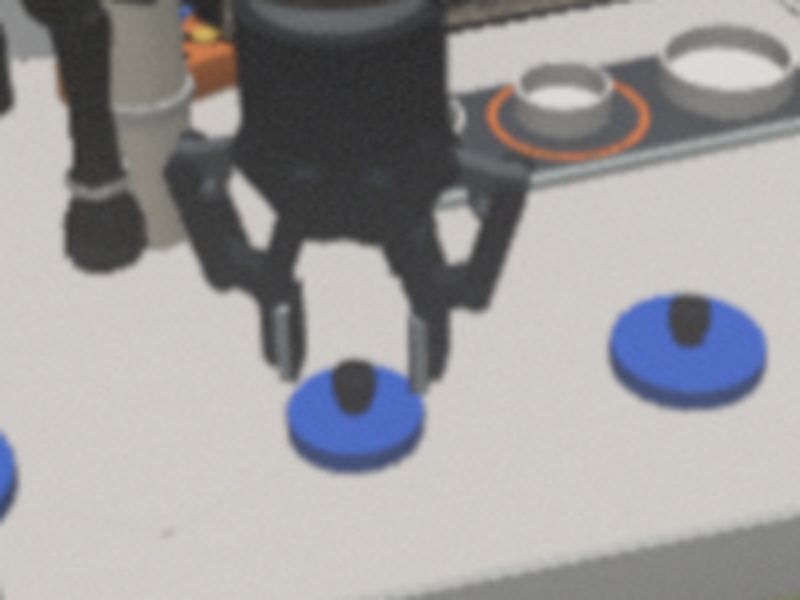

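The reported TCP is below the bench with no contact, so the z offset is confirmed. The tips, at about (298,287), now straddle the knob at a real height of about 20 mm. I close.

{"fn": "play_rows", "kwargs": {
  "series": [
    [[0,0,0],[0,0,0.001],0.03],
    [[0,0,0],[0,0,0.001],0.02],
    [[0,0,0],[0,0,0.001],0.012],
    [[0,0,0],[0,0,0.001],0.01],
    [[0,0,0],[0,0,0.001],0.01],
    [[0,0,0],[0,0,0.001],0.01],
    [[0,0,0],[0,0,0.001],0.01]
  ],
  "newtons": 20
}}

```text
time_s: 5.55
ee_pos: [0.4791, -0.027, -0.0057]
orientation: [-0.0, 0.979, -0.204, 0.0]
contact_force: [0.6, -0.1, 1.3]
width: 0.0153
grip_force: 19.6
```

Run:
```python
from h import *
s=optics.get_image("side")[240:340,240:373]
cv2.imwrite("pics/c5.png",cv2.resize(s,(798,600),interpolation=cv2.INTER_CUBIC)[:,:,::-1])
s=monitor.sense();print(s["ee_pos"],s["width"],s["contact_force"],s["q"])
```

```text
[ 0.4791 -0.027  -0.0057] 0.015650972335751037 [ 0.0807 -1.0509  1.2408] [ 0.2832  0.4104 -0.592   0.0001 -0.5682  0.8758]
```

View pics/c5.png

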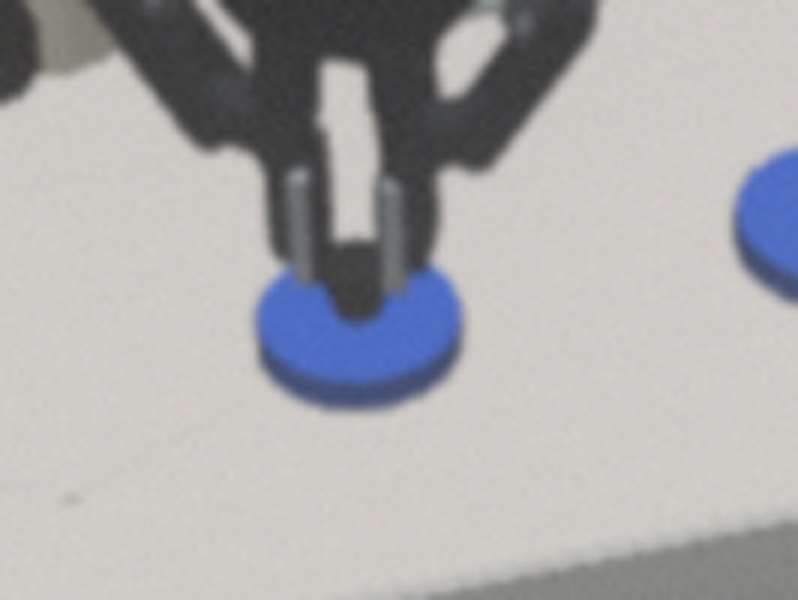

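Side crop: the pads hold the knob at about (298,285), with the tips around half its height. The grip closed at 15.5 mm. To centre the lid in both directions I regrip after a quarter turn, slightly lower.

{"fn": "play_rows", "kwargs": {
  "series": [
    [[0,0,0],[0,0,0],0.04],
    [[0,0,0],[0,0,0],0.04],
    [[0,0,0],[0,0,0],0.04],
    [[0,0,0.12],[0,0,0],0.04],
    [[0,0,0.24],[0,0,0],0.04],
    [[0,0,0.36],[0,0,0],0.04],
    [[0,0,0.48],[0,0,0],0.04],
    [[0,0,0.6],[0,0,0],0.04]
  ]
}}

```text
time_s: 6.27
ee_pos: [0.479, -0.027, -0.0058]
orientation: [0.0, 0.873, -0.487, -0.0]
contact_force: [-0.3, -0.5, 0.3]
width: 0.0399
grip_force: 0.0
```

{"fn": "play_rows", "kwargs": {
  "series": [
    [[0,0,0.12],[0,0,0],0.04],
    [[0,0,0.24],[0,0,0],0.04],
    [[0,0,0.36],[0,0,0],0.04],
    [[0,0,0.48],[0,0,0],0.04],
    [[0,0,0.6],[0,0,0],0.04],
    [[0,0,0.72],[0,0,0],0.04],
    [[0,0,0.84],[0,0,0],0.04],
    [[0,0,0.97],[0,0,0],0.04]
  ]
}}

```text
time_s: 6.93
ee_pos: [0.479, -0.027, -0.0059]
orientation: [-0.0, -0.548, 0.837, 0.0]
contact_force: [0.4, -0.9, 0.3]
width: 0.04
grip_force: 0.0
```

{"fn": "play_rows", "kwargs": {
  "series": [
    [[0,0,0],[0,0,0.002],0.04],
    [[0,0,0],[0,0,0.003],0.03],
    [[0,0,0],[0,0,0.003],0.01],
    [[0,0,0],[0,0,0.003],0.01],
    [[0,0,0],[0,0,0.003],0.01],
    [[0,0,0],[0,0,0.003],0.01],
    [[0,0,0],[0,0,0.003],0.01]
  ]
}}

```text
time_s: 7.52
ee_pos: [0.479, -0.027, -0.0088]
orientation: [-0.0, -0.55, 0.835, 0.0]
contact_force: [-0.1, -0.1, -1.4]
width: 0.0164
grip_force: 19.5
```

Run:
```python
from h import *
def ext(im):
    g=cv2.resize(im[260:320,270:330],None,fx=8,fy=8,interpolation=cv2.INTER_CUBIC);H,S,V=cv2.split(cv2.cvtColor(g,cv2.COLOR_RGB2HSV))
    c=max(blobs((H>100)&(H<135)&(S>110),150),key=cv2.contourArea);x,y,w,h=cv2.boundingRect(c)
    return 270+x/8,270+(x+w)/8,260+(y+h)/8
print(ext(cv2.imread("pics/side0.png")[:,:,::-1]),ext(cv2.imread("pics/side1.png")[:,:,::-1]),ext(optics.get_image("side")))
print(monitor.sense()["ee_pos"])
```

```text
(282.375, 315.375, 304.625) (282.375, 315.375, 304.75) (283.125, 316.25, 305.25)
[ 0.479  -0.027  -0.0088]
```

{"fn": "play_rows", "kwargs": {
  "series": [
    [[0,0,0],[0,0,0],0.005],
    [[0,0,0],[0,0,-0.02],0.005],
    [[0,0,0],[0,0,-0.05],0.005],
    [[0,0,0],[0,0,-0.08],0.005],
    [[0,0,0],[0,0,-0.08],0.005],
    [[0,0,0],[0,0,-0.08],0.005]
  ],
  "newtons": 40
}}

```text
time_s: 8.07
ee_pos: [0.4802, -0.0266, 0.0729]
orientation: [0.002, -0.55, 0.835, -0.001]
contact_force: [-0.5, -0.0, -0.9]
width: 0.0152
grip_force: 39.2
```

Run:
```python
from h import *
s=optics.get_image("side")[150:350,180:446]
cv2.imwrite("pics/c6.png",cv2.resize(s,(798,600),interpolation=cv2.INTER_CUBIC)[:,:,::-1])
s=monitor.sense();print(s["ee_pos"],s["width"],s["grip_force"],s["time_s"],totool([.6665,-.1729,.0712]))
```

```text
[ 0.4788 -0.0269  0.0714] 0.015572382709776851 39.16720026405528 8.1167 [ 0.0599 -0.2301  0.0003]
```

View pics/c6.png

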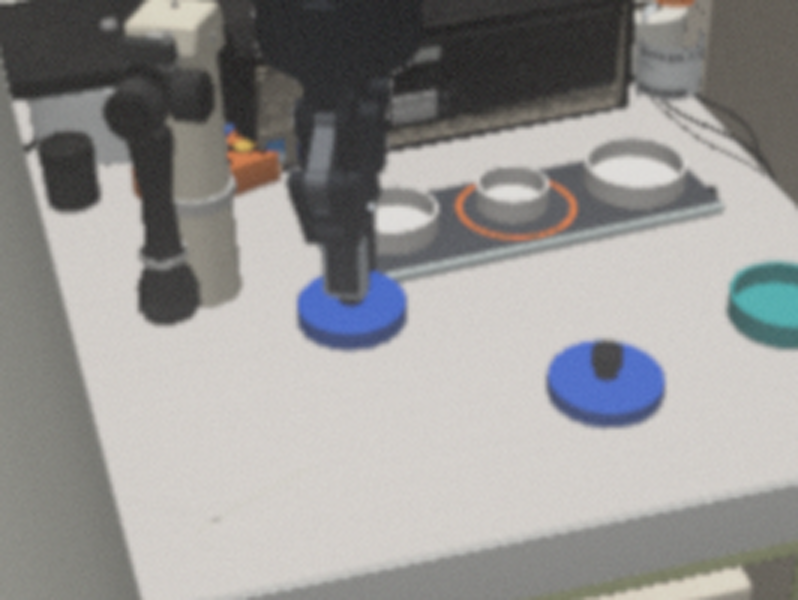

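Side crop: lid_56 is held level at (297,252), clear of everything. The regrip shifted it by about 1 mm, so it is now centred on the TCP, and that agrees with the top camera to within about 0.5 mm. I carry it over the ring dish.

{"fn": "play_rows", "kwargs": {
  "series": [
    [[0,0,0],[0.008,-0.03,0],0.005],
    [[0,0,0],[0.017,-0.065,0],0.005],
    [[0,0,0],[0.026,-0.1,0],0.005],
    [[0,0,0],[0.036,-0.138,0],0.005],
    [[0,0,0],[0.046,-0.178,0],0.005],
    [[0,0,0],[0.054,-0.21,0],0.005],
    [[0,0,0],[0.06,-0.23,0],0.005],
    [[0,0,0],[0.06,-0.23,0],0.005]
  ]
}}

```text
time_s: 8.78
ee_pos: [0.6681, -0.1758, 0.0675]
orientation: [-0.001, -0.549, 0.836, 0.001]
contact_force: [0.6, 0.1, 0.1]
width: 0.0151
grip_force: 39.3
```

{"fn": "play_rows", "kwargs": {
  "series": [
    [[0,0,0],[0,0,0.015],0.005],
    [[0,0,0],[0,0,0.025],0.005],
    [[0,0,0],[0,0,0.03],0.005],
    [[0,0,0],[0,0,0.03],0.005],
    [[0,0,0],[0,0,0.03],0.005]
  ]
}}

```text
time_s: 9.2
ee_pos: [0.666, -0.1725, 0.0406]
orientation: [-0.001, -0.55, 0.835, 0.0]
contact_force: [0.7, 0.8, -0.7]
width: 0.0153
grip_force: 39.3
```

Run:
```python
from h import *
im=optics.get_image("side");s=im[170:250,300:406]
cv2.imwrite("pics/c7.png",cv2.resize(s,(795,600),interpolation=cv2.INTER_CUBIC)[:,:,::-1])
s=monitor.sense();P=s["ee_pos"];print(P,s["width"],s["grip_force"],s["time_s"],totool([.6665,-.1729,.0122]))
def ext(im,f,x0=320,x1=385,y0=190,y1=232):
    g=cv2.resize(im[y0:y1,x0:x1],None,fx=8,fy=8,interpolation=cv2.INTER_CUBIC)
    c=max(blobs(f(g),150),key=cv2.contourArea);x,y,w,h=cv2.boundingRect(c)
    return x0+x/8,x0+(x+w)/8,y0+y/8,y0+(y+h)/8
def blue(g):
    H,S,V=cv2.split(cv2.cvtColor(g,cv2.COLOR_RGB2HSV));return (H>100)&(H<135)&(S>110)
b=ext(im,blue);d=ext(cv2.imread("pics/side0.png")[:,:,::-1],lambda g:g[:,:,2]>112)
print("lid",b,"dish",d)
m=lambda e:(e[0]+e[1])/2
def proj(n,p):
    m=optics.camera_model(n);K=np.array(m["camera_matrix"]);T=np.array(m["world_to_cam"])
    c=T[:3,:3]@p+T[:3,3];c=c*[1,-1,-1];return (K@c/c[2])[:2]
print("mid col lid/dish",m(b),m(d),"pred lid",proj("side",np.array([P[0],P[1],P[2]+.0088+.006])),"pred dish",proj("side",np.array([.6665,-.1729,.021])))
```

```text
[ 0.6666 -0.1726  0.0414] 0.015282178406575692 39.26325008505955 9.25 [0.0003 0.     0.0292]
lid (337.0, 364.625, 191.25, 208.375) dish (320.0, 385.0, 190.0, 232.0)
mid col lid/dish 350.8125 352.5 pred lid [349.6387 198.3979] pred dish [349.4278 214.0674]
```

View pics/c7.png

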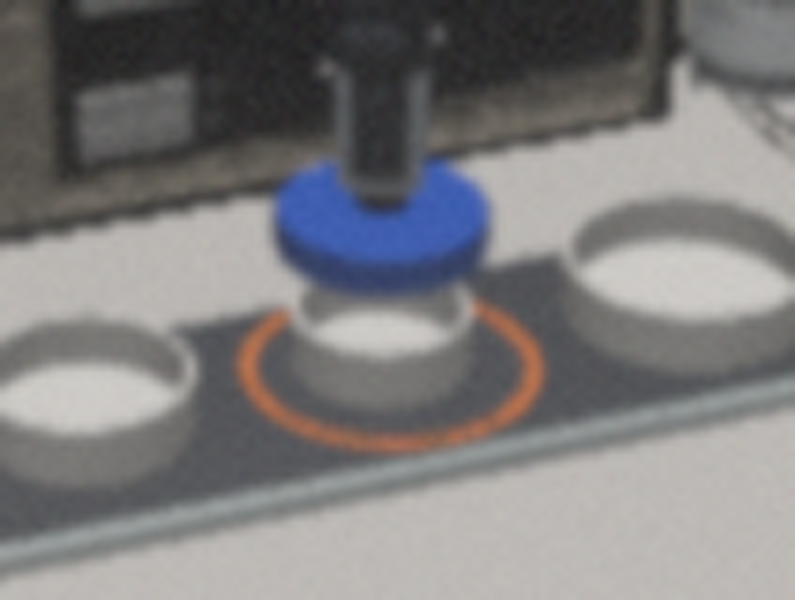

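Side crop: the lid (crop columns 275–490, mid 382) is centred over the dish rim (292–475, mid 383), still inside the ring and level. I lower it, watching the force.

{"fn": "play_rows", "kwargs": {
  "series": [
    [[0,0,0],[0,0,0.01],0.005],
    [[0,0,0],[0,0,0.017],0.005],
    [[0,0,0],[0,0,0.02],0.005],
    [[0,0,0],[0,0,0.022],0.005],
    [[0,0,0],[0,0,0.024],0.005],
    [[0,0,0],[0,0,0.024],0.005]
  ]
}}

```text
time_s: 9.75
ee_pos: [0.6664, -0.173, 0.0167]
orientation: [-0.0, -0.55, 0.835, 0.0]
contact_force: [-0.2, -0.8, -0.7]
width: 0.0153
grip_force: 39.3
```

{"fn": "play_rows", "kwargs": {
  "series": [
    [[0,0,0],[0,0,0.002],0.005],
    [[0,0,0],[0,0,0.003],0.005],
    [[0,0,0],[0,0,0.004],0.005],
    [[0,0,0],[0,0,0.0045],0.005],
    [[0,0,0],[0,0,0.0045],0.005]
  ]
}}

```text
time_s: 10.17
ee_pos: [0.6666, -0.173, 0.0126]
orientation: [-0.0, -0.55, 0.835, 0.0]
contact_force: [0.4, -0.4, -0.3]
width: 0.0152
grip_force: 39.3
```

{"fn": "play_rows", "kwargs": {
  "series": [
    [[0,0,0],[0,0,0.0005],0.005],
    [[0,0,0],[0,0,0.001],0.005],
    [[0,0,0],[0,0,0.001],0.005]
  ]
}}

```text
time_s: 10.42
ee_pos: [0.6668, -0.173, 0.0122]
orientation: [0.0, -0.55, 0.835, -0.0]
contact_force: [-0.3, 0.3, 1.1]
width: 0.0153
grip_force: 39.5
```

Light contact at the expected height. I release by opening slowly to 40 mm, then lift.

{"fn": "play_rows", "kwargs": {
  "series": [
    [[0,0,0],[0,0,0],0.018],
    [[0,0,0],[0,0,0],0.022],
    [[0,0,0],[0,0,0],0.03],
    [[0,0,0],[0,0,0],0.04],
    [[0,0,0],[0,0,0],0.04],
    [[0,0,0],[0,0,0],0.04]
  ]
}}

```text
time_s: 10.92
ee_pos: [0.6667, -0.173, 0.0117]
orientation: [-0.0, -0.55, 0.835, -0.0]
contact_force: [-0.1, 0.1, -0.4]
width: 0.0403
grip_force: 0.0
```

{"fn": "play_rows", "kwargs": {
  "series": [
    [[0,0,0],[0,0,-0.015],0.04],
    [[0,0,0],[0,0,-0.04],0.04],
    [[0,0,0],[0,0,-0.08],0.04],
    [[0,0,0],[-0.03,0.1,-0.12],0.04],
    [[0,0,0],[-0.05,0.2,-0.12],0.04],
    [[0,0,0],[-0.05,0.2,-0.12],0.04],
    [[0,0,0],[-0.05,0.2,-0.12],0.04],
    [[0,0,0],[-0.05,0.2,-0.12],0.04]
  ]
}}

```text
time_s: 11.58
ee_pos: [0.503, -0.0488, 0.1316]
orientation: [0.0, -0.55, 0.835, -0.0]
contact_force: [0.3, 1.1, -0.9]
width: 0.0403
grip_force: 0.0
```

Run:
```python
from h import *
s=optics.get_image("side")[170:250,300:406];t=optics.get_image("top");cv2.imwrite("pics/topend.png",t[:,:,::-1])
a=cv2.resize(s,(400,300),interpolation=cv2.INTER_CUBIC);b=cv2.resize(t[170:300,280:453],(400,300),interpolation=cv2.INTER_CUBIC)
cv2.imwrite("pics/c8.png",np.hstack([a,b])[:,:,::-1])
s=monitor.sense();print(s["ee_pos"],s["time_s"],s["contact_force"])
```

```text
[ 0.5001 -0.0476  0.1325] 11.6833 [0.6859 0.375  0.3669]
```

View pics/c8.png

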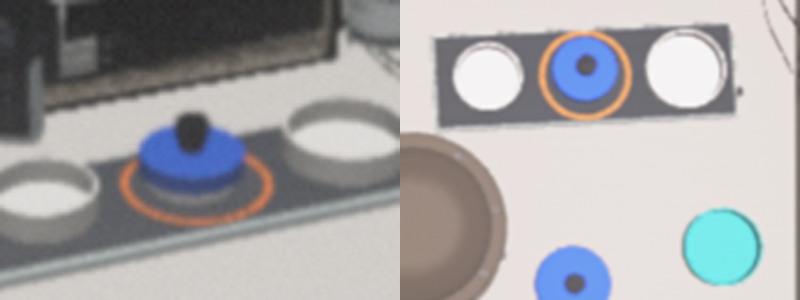

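The lid is seated level on the ring dish and the other dishes have not moved. One numeric check of the dish, lid and ring centres before I hand in.

Run:
```python
from h import *
for f in("pics/top0.png","pics/topend.png"):
    im=cv2.imread(f)[:,:,::-1];g=cv2.resize(im[175:230,330:390],None,fx=8,fy=8,interpolation=cv2.INTER_CUBIC)
    H,S,V=cv2.split(cv2.cvtColor(g,cv2.COLOR_RGB2HSV))
    m=((H>8)&(H<25)&(S>90)&(V>130)).astype(np.uint8)
    c=np.concatenate(blobs(m,100));print("ring",*circle("top",((c+.5)/8-.5+[330,175]).astype(np.float32),.012))
    m=(H>100)&(H<130)&(S>100)&(V>60) if "end" in f else (g[:,:,2]>150)
    c=max(blobs(m,100),key=cv2.contourArea);z=.0265 if "end" in f else .030
    print("lid/dish",*circle("top",((c+.5)/8-.5+[330,175]).astype(np.float32),z))
```

```text
ring [ 0.665  -0.1755] 0.0808403773653538
lid/dish [ 0.7261 -0.1706] 0.12104536150290192
ring [ 0.6649 -0.1755] 0.08072076987584982
lid/dish [ 0.667  -0.1734] 0.05691463051511151
```

```bash
python3 -c "
from rig import r
print(r.sign_off())"
```

```text
the job is handed in; nothing more can be done
None
```

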